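Rock three closed cases, find the rattling one, mark its number

TASK

One of the three closed cases on the rocking stand has a steel ball loose inside. Rock the cases by pressing the front edge down for about a second and letting go: sound cases swing back, the one with the ball rolling inside stays dipped. Leave that case dipped, the other two back up, and then click the thumb lever of the marker beside the stand away from you, counting the clicks, to that case's number (1, 2 or 3, counted from the left); do not upset the things standing around.

Things in the scene. Friction and masses are not known exactly. Their poses are not given: they have to be found in the camera images.
- stand: Fixed rocking stand: grey plate 150x270x12 mm, four small posts, three identical white closed cases on a common axle 50 mm above the worktop. Origin: centre of the plate's underside, below the middle case's axle; x points away from the robot, y left along the axle. Case 1 (left) at y = +84 mm, case 2 at 0, case 3 at -84 mm; 1, 2, 3 raised dots on the plate before them.
- case_1 (a joint): Rock angle of case 1 (left), rad: 0 = back end down (start), 0.28 = front fully dipped, level at 0.14. Closed box 100 (x) x 56 x 40 mm, axle at its middle. Back-heavy: under 1 N at the front dips it; a sound case swings back when released. A ball inside needs 0.5 s fully dipped to roll forward; the case then stays near 0.28. Pressing its back end would undo that.
- case_2 (a joint): Rock angle of case 2 (middle), rad: 0 = back end down (start), 0.28 = front fully dipped, level at 0.14. Closed box 100 (x) x 56 x 40 mm, axle at its middle. Back-heavy: under 1 N at the front dips it; a sound case swings back when released. A ball inside needs 0.5 s fully dipped to roll forward; the case then stays near 0.28. Pressing its back end would undo that.
- case_3 (a joint): Rock angle of case 3 (right), rad: 0 = back end down (start), 0.28 = front fully dipped, level at 0.14. Closed box 100 (x) x 56 x 40 mm, axle at its middle. Back-heavy: under 1 N at the front dips it; a sound case swings back when released. A ball inside needs 0.5 s fully dipped to roll forward; the case then stays near 0.28. Pressing its back end would undo that.
- case_1_front (a point): Press spot of case 1: on its top face, 38 mm in front of the axle and midway across, among the grey ribs (12 mm in from the front edge). About 75 mm above the worktop at the start, about 64 mm when fully dipped.
- case_2_front (a point): Press spot of case 2: on its top face, 38 mm in front of the axle and midway across, among the grey ribs (12 mm in from the front edge). About 75 mm above the worktop at the start, about 64 mm when fully dipped.
- case_3_front (a point): Press spot of case 3: on its top face, 38 mm in front of the axle and midway across, among the grey ribs (12 mm in from the front edge). About 75 mm above the worktop at the start, about 64 mm when fully dipped.
- marker: Fixed marker right of the stand: grey base 110x76x12 mm, a thumb lever swinging in its x-z plane; 16 to 36 mm left of the lever's plane, up to 100 mm high, a scale of four white blocks with 0, 1, 2, 3 dots from near to far. Origin: underside of the base, below the lever's axle, which runs along y 55 mm above the worktop; x points away from the robot.
- marker_lever (a joint): Thumb lever angle, rad, growing as it is pushed away from the robot (+x of the marker). Four spring notches: 0 (start, leaning 0.45 rad towards the robot), 0.30 = number 1, 0.60 = number 2, 0.90 = number 3 (leaning 0.45 away). About 2 to 5 N near the tip moves it on; past half-way to the next notch it snaps in and stays. It can be pushed back too.
- lever_tip (a point): Top end of the thumb lever, 75 mm from its axle: 122 mm above the worktop at notches 0 and 3, 129 mm at notches 1 and 2. The top 30 mm is a black paddle 18 mm wide and 10 mm thick; below it a steel stem 6 mm thick. Above 101 mm over the worktop nothing but the lever stands in the marker.
- oil_bottle: Bystander: small brown dropper bottle, 25 mm wide, 62 high (mm); origin at the centre of its underside. Leave it where it stands.
- coverslip_box: Bystander: white carton 42x60x30 (mm); origin at the centre of its underside. Leave it where it stands.
- stapler: Bystander: small desk stapler 25x111x41 (mm); origin at the centre of its underside. Leave it where it stands.
- sample_cup: Bystander: cup with screw lid, 66 wide, 68 high (mm); origin at the centre of its underside. Leave it where it stands.
- timer: Bystander: bench timer 60x68x24 (mm); origin at the centre of its underside. Leave it where it stands.

How it is judged:
On the way, in this order (a step that is already met when the one before it is completed fails the run):
1. the case with the ball stays dipped untouched, the other two are back (((value of joint case_1 above 0.22 rad and value of joint each of case_2, case_3 below 0.06 rad and contact force between each of the fingers, the arm and stand below 0.05 N) or (value of joint case_2 above 0.22 rad and value of joint each of case_1, case_3 below 0.06 rad and contact force between each of the fingers, the arm and stand below 0.05 N) or (value of joint case_3 above 0.22 rad and value of joint each of case_1, case_2 below 0.06 rad and contact force between each of the fingers, the arm and stand below 0.05 N))), for 0.4 s.
2. the lever is in the notch of that case's number ((((value of joint case_1 above 0.22 rad and value of joint each of case_2, case_3 below 0.06 rad and contact force between each of the fingers, the arm and stand below 0.05 N) and value of joint marker_lever between 0.21 and 0.39 rad) or ((value of joint case_2 above 0.22 rad and value of joint each of case_1, case_3 below 0.06 rad and contact force between each of the fingers, the arm and stand below 0.05 N) and value of joint marker_lever between 0.51 and 0.69 rad) or ((value of joint case_3 above 0.22 rad and value of joint each of case_1, case_2 below 0.06 rad and contact force between each of the fingers, the arm and stand below 0.05 N) and value of joint marker_lever between 0.81 and 0.99 rad))), for 0.2 s.
At the end, for the whole second after the job is handed in: The case with the ball rests fully dipped (over 0.22 rad), the other two are back (under 0.06 rad), nothing touches the stand, the lever rests within 0.09 rad of the notch with the dipped case's number, and all is still ((((value of joint case_1 above 0.22 rad and value of joint each of case_2, case_3 below 0.06 rad and contact force between each of the fingers, the arm and stand below 0.05 N) and value of joint marker_lever between 0.21 and 0.39 rad) or ((value of joint case_2 above 0.22 rad and value of joint each of case_1, case_3 below 0.06 rad and contact force between each of the fingers, the arm and stand below 0.05 N) and value of joint marker_lever between 0.51 and 0.69 rad) or ((value of joint case_3 above 0.22 rad and value of joint each of case_1, case_2 below 0.06 rad and contact force between each of the fingers, the arm and stand below 0.05 N) and value of joint marker_lever between 0.81 and 0.99 rad)) and velocity of joint case_1 between -0.1 and 0.1 rad/s and velocity of joint case_2 between -0.1 and 0.1 rad/s and velocity of joint case_3 between -0.1 and 0.1 rad/s and velocity of joint marker_lever between -0.1 and 0.1 rad/s).
It fails at once if a bystander is pushed more than 40 mm or tipped over (distance of any of oil_bottle, coverslip_box, stapler, sample_cup, timer from where it was at the start of the episode above 0.04 m or angle between any of oil_bottle, coverslip_box, stapler, sample_cup, timer's own z axis and vertical above 0.6 rad).
It also fails if it takes over 67 s, if anything falls off the work surface, if the arm or the gripper's body presses on something with over 40 N, if the wrist force passes 120 N, or if a joint passes its speed limit or range.

ROBOT

A 6-joint arm with a two-finger parallel gripper is mounted at the origin on a cart in front of the work surface, level with it; the furniture and walls round the work are solid. World frame = base frame: x ahead of the robot, y to its left, z up, the work surface at z = 0. Lengths are in m, angles in rad, forces in N, time in s.
With the tool pointing down it reaches from about 0.225 to 0.875 m from the base axis. Payload 3.4 kg.
Tool frame: the origin (TCP) lies at the very end of the fingers, on their centre line; the grasp point (between the pads) lies 19 mm behind it (manip.grasp_offset is the distance from the TCP to the grasp point, in m); x points along the fingers, y is the direction in which the jaws open and shut, and the axes are right-handed (so a half turn about x gives the same grasp; the last joint's range is limited). The gripper opens to 85 mm and grips with 20 to 120 N. Pads are 22 mm wide; open, the fingers measure 114 mm over their backs; the gripper's body (76 mm by 85 mm) begins 54 mm behind the grasp point. The pads swing forward as they close: fully open they stand 13 mm farther back than shut.
Start: joints at [-1.368, 0.276, 1.505, -0, 1.361, -0.121], TCP at [0.183, -0.545, 0.231] pointing down, gripper open.
Joint ranges: [-2.89, 2.89], [-0.75, 2.08], [0.22, 2.7], [-1.18, 4.32], [0.11, 2.71], [-2.7, 2.7]. Speed limits (rad/s): [2.57, 2.57, 3.14, 3.14, 3.14, 3.14].

INTERFACE

Orientations are given as a unit quaternion [w, x, y, z].
In Python, from rig import manip gives the robot as it stands.
- The arm moves only by the tool step_arm, never from a script. Its argument "increments" is a list of rows, each an object with "grip": the opening, from 0 (shut) to 1 (fully open); "delta_pos": the shift along the world's x, y, z in m, a list of three; "twist": the turn about the world's z in degrees. A call has 1 to 10 rows; each row shifts and turns the commanded pose from where the row before left it; what a row does not reach is not made up. A row lasts 1/12 s, in which the tool goes at most 41.7 mm and 7.16 degrees, less where a joint would pass 70% of its speed; a pose out of reach is approached as far as the arm can. A call with a gripper value outside its range is refused whole. The fingers move at their own pace and stop on an object; "force" is the grip in N (left out, the last holds). Time passes only in rows, so rows that do not move let the fingers close. It gives the time, the measured TCP pose, the force and the opening at its end, in the units of the state.
- manip.get_state(): the state, without advancing time (a new reading comes with each control period).
- manip.get_image(name): name is "side" or "top"; returns a dict with "img" (400x640x3 uint8, red, green, blue), "fx", "fy", "cx", "cy" (pixels), "rvec" (rotation vector, rad) and "tvec" (3), from world to camera coordinates, as OpenCV has them. Camera axes: x right, y down, z forward; pixel columns grow to the right and rows downward; lengths in m; the calibration is good to about 2 mm. A picture is of the moment at which its call begins. There is no depth.
- manip.sign_off(): hands the job in, once; it reports no verdict.
The state is a dict: "clock": time; "qpos": joint angles; "qd": joint speeds; "effort": joint torques, N m; "position": TCP position; "ee_rot": TCP orientation; "contact_force": force on the tool from outside, world axes, zero at the start; "moment": the same for the moment, N m; "width": finger opening in m.
Only numpy, scipy, OpenCV 4.12 (cv2) and the standard library are available. Lean on these libraries where they do the work, as an engineer would, in place of code of your own. Each camera call takes 0.05 s, during which the arm holds its last target. There are 200 camera calls.

## Working session

There is one attempt and no reset: what is moved stays moved. The work goes in short steps, Python scripts to look and compute and a tool call to move; the robot and the scene stay as the last step left them, time stands still between calls to the robot, and variables do not carry over. Pictures are saved under pics/ and viewed, about 8 in all and at most 12, crops included, and the job is handed in when it is done.

Besides the shell and the picture viewer there is one more tool, called after "Call:" as name(argument=value, ...), one argument or row to a line, values as JSON. step_arm: Moves the arm, as the interface text tells. Its arguments: {"type":"object","properties":{"increments":{"type":"array"},"force":{"type":"number"}},"required":["increments"]}

```bash
mkdir -p pics
cat > h.py <<'E'
import numpy as np, cv2
from rig import manip
def snap(name,fn):
    d=manip.get_image(name); cv2.imwrite('pics/'+fn,d['img'][:,:,::-1])
    K=np.array([[d['fx'],0,d['cx']],[0,d['fy'],d['cy']],[0,0,1]]); np.savez('pics/%s.npz'%name,K=K,r=d['rvec'],t=d['tvec'],img=d['img']); return d
def px(name,P):
    c=np.load('pics/%s.npz'%name); return cv2.projectPoints(np.float64(P).reshape(-1,1,3),c['r'],c['t'],c['K'],None)[0].reshape(-1,2).round(1)
def ray(name,u,v,z):
    c=np.load('pics/%s.npz'%name); R=cv2.Rodrigues(c['r'])[0]; t=c['t'].reshape(3)
    o=-R.T@t; d=R.T@np.linalg.solve(c['K'],[u,v,1]); return (o+d*(z-o[2])/d[2]).round(4)
E
python3 - <<'E'
from h import *
for n in('top','side'):
    snap(n,n+'0.png'); c=np.load('pics/%s.npz'%n); R=cv2.Rodrigues(c['r'])[0]; print(n,-R.T@c['t'].reshape(3),c['K'][0,0])
print(manip.get_state())
E
```

```text
top [0.51946955 0.0988196  1.26161466] 361.1435170105735
side [0.07389824 1.57324575 0.85672942] 480.3457663169301
{'clock': 0.1, 'qpos': array([-1.36802936e+00,  2.76496339e-01,  1.50602436e+00,  1.27454751e-05,
        1.36067409e+00, -1.20989811e-01]), 'qd': array([ 0.00080366, -0.00138732, -0.00407526,  0.00115522,  0.00099632,
        0.00044431]), 'effort': array([ 7.52318319e-04, -4.17699230e+01, -2.46406388e+01, -7.66466587e-05,
        5.90214288e-03,  1.53812272e-05]), 'position': array([ 0.18283387, -0.544659  ,  0.23053929]), 'ee_rot': array([-0.11339893, -0.69784344, -0.11453122,  0.69788095]), 'contact_force': array([0.05544957, 0.34370016, 0.30138846]), 'moment': array([0.03262877, 0.01941772, 0.02333945]), 'width': 0.08535288454248699}
```

View pics/top0.png

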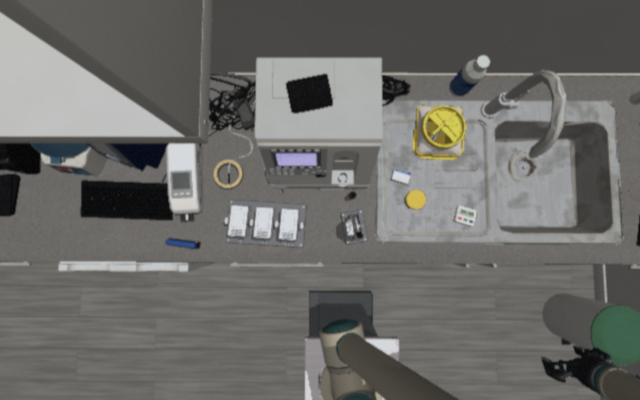

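View pics/side0.png

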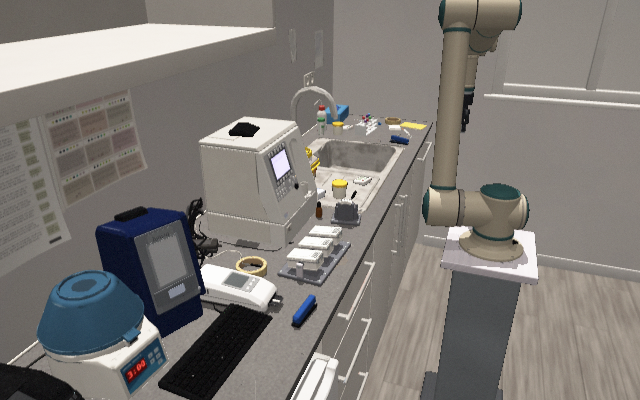

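Top view: the stand is at about (265,224) with three white cases, the marker at about (354,227), and the oil bottle at (350,196). The coverslip box, cup and timer are in the sink area and the stapler is at (182,243). I'll zoom in for the measurements.

Run:
```python
from h import *
a=cv2.imread('pics/top0.png')[180:255,215:375]; b=cv2.imread('pics/side0.png')[190:290,270:380]
a=cv2.resize(a,(800,375),interpolation=cv2.INTER_CUBIC)
b=cv2.resize(b,None,fx=2.2,fy=2.2,interpolation=cv2.INTER_CUBIC)
o=np.zeros((600,800,3),np.uint8); o[:375]=a; o[378:378+220,:b.shape[1]]=b; cv2.imwrite('pics/z1.png',o)
for u,v,z in [(265,224,.012),(354,227,.012)]: print(ray('top',u,v,z))
```

```text
[0.5361 0.2977 0.012 ]
[ 0.5274 -0.0097  0.012 ]
```

View pics/z1.png

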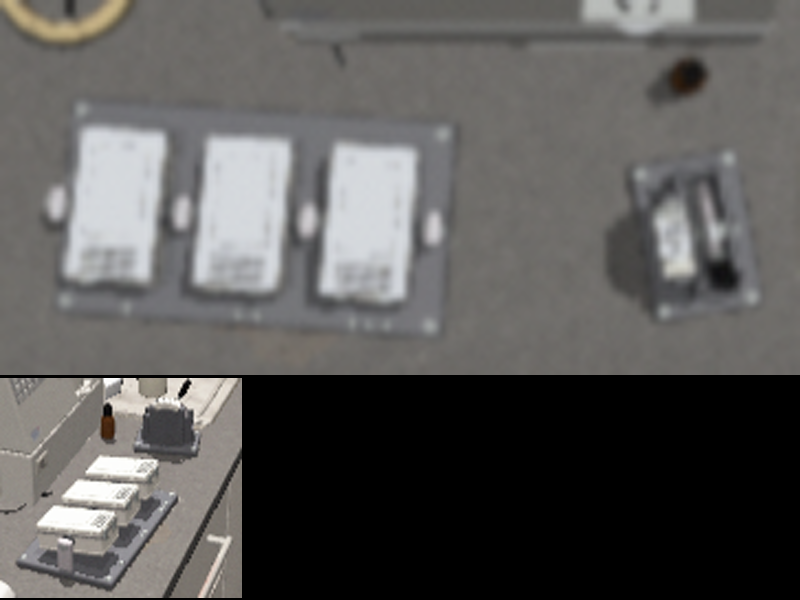

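The crop (5x, offset 215,180) shows the stand's plate corners at about (73,100), (458,123), (440,335) and (55,310). The marker corners are at (628,168), (735,150), (760,303) and (657,322), and the lever paddle is at (720,278), leaning towards the robot. Next I'll fit the poses.

```bash
cat > poses.py <<'E'
from h import *
from scipy.optimize import least_squares
def fit(zc,lx,ly,x0):
    uv=np.array(zc)/5+[214.6,179.6]
    C=np.array([[lx,ly],[lx,-ly],[-lx,-ly],[-lx,ly]])/2
    def P(p,Q,z): c,s=np.cos(p[2]),np.sin(p[2]); return np.c_[np.atleast_2d(Q)@np.array([[c,s],[-s,c]])+p[:2],np.full(len(np.atleast_2d(Q)),z)]
    f=least_squares(lambda p:(cv2.projectPoints(P(p,C,.012),T['r'],T['t'],T['K'],None)[0].reshape(-1,2)-uv).ravel(),x0)
    return f.x,f.fun,P
T=np.load('pics/top.npz')
s,e,P=fit([(73,100),(458,123),(440,335),(55,310)],.150,.270,[.536,.298,0]); print('stand',s.round(4),e.round(2))
m,e2,_=fit([(628,168),(735,150),(760,303),(657,322)],.110,.076,[.527,-.01,0]); print('marker',m.round(4),e2.round(2))
if __name__=='__main__':
    F=P(s,[[-.038,.084],[-.038,0],[-.038,-.084]],.075); print('fronts',F.round(4))
    print('tops',[ray('top',u/5+214.6,v/5+179.6,.07) for u,v in[(115,205),(242,214),(368,222)]], P(s,[[0,.084],[0,0],[0,-.084]],.07).round(4))
    print('tip',ray('top',720/5+214.6,278/5+179.6,.12))
    print('edge z0',[ray('top',u,v,0) for u,v in[(265,262),(265,187),(320,190)]])
E
python3 poses.py
```

```text
stand [ 0.5399  0.2948 -0.0594] [-0.36 -0.79  0.09 -0.41  0.73  0.65 -0.46  0.52]
marker [ 0.5284 -0.0083  0.1748] [-0.22 -0.36  0.01 -0.47  0.69  0.43 -0.48  0.38]
fronts [[0.507  0.3809 0.075 ]
 [0.502  0.2971 0.075 ]
 [0.497  0.2132 0.075 ]]
tops [array([0.546 , 0.3792, 0.07  ]), array([0.5405, 0.2952, 0.07  ]), array([0.5357, 0.212 , 0.07  ])] [[0.5449 0.3787 0.07  ]
 [0.5399 0.2948 0.07  ]
 [0.535  0.211  0.07  ]]
tip [ 0.5011 -0.0147  0.12  ]
edge z0 [array([0.405 , 0.2973, 0.    ]), array([0.6661, 0.3019, 0.    ]), array([0.6564, 0.1084, 0.    ])]
```

Call:
step_arm(
  increments=[
    {"grip": 0, "delta_pos": [0.0157, 0.038, 0], "twist": -6},
    {"grip": 0, "delta_pos": [0.0157, 0.038, 0], "twist": -6},
    {"grip": 0, "delta_pos": [0.0157, 0.038, 0], "twist": -6},
    {"grip": 0, "delta_pos": [0.0157, 0.038, 0], "twist": 0},
    {"grip": 0, "delta_pos": [0.0157, 0.038, 0], "twist": 0},
    {"grip": 0, "delta_pos": [0.0157, 0.038, 0], "twist": 0},
    {"grip": 0, "delta_pos": [0.0157, 0.038, 0], "twist": 0},
    {"grip": 0, "delta_pos": [0.0157, 0.038, 0], "twist": 0},
    {"grip": 0, "delta_pos": [0.0157, 0.038, 0], "twist": 0},
    {"grip": 0, "delta_pos": [0.0157, 0.038, 0], "twist": 0},
  ],
  force=30,
)

```text
clock: 0.93
position: [0.3399, -0.1631, 0.2312]
ee_rot: [0.003, 0.707, 0.003, -0.707]
contact_force: [1.1, -0.0, 0.1]
width: 0.0
```

Call:
step_arm(
  increments=[
    {"grip": 0, "delta_pos": [0.0157, 0.038, 0], "twist": 0},
    {"grip": 0, "delta_pos": [0.0157, 0.038, 0], "twist": 0},
    {"grip": 0, "delta_pos": [0.0157, 0.038, 0], "twist": 0},
    {"grip": 0, "delta_pos": [0.0157, 0.038, 0], "twist": 0},
    {"grip": 0, "delta_pos": [0.0157, 0.038, 0], "twist": 0},
    {"grip": 0, "delta_pos": [0.0157, 0.038, 0], "twist": 0},
    {"grip": 0, "delta_pos": [0.0157, 0.038, 0], "twist": 0},
    {"grip": 0, "delta_pos": [0.0157, 0.038, 0], "twist": 0},
    {"grip": 0, "delta_pos": [0.0157, 0.038, 0], "twist": 0},
    {"grip": 0, "delta_pos": [0, 0, 0], "twist": 0},
  ],
)

```text
clock: 1.77
position: [0.4838, 0.1834, 0.2307]
ee_rot: [0.004, 0.708, 0.007, -0.706]
contact_force: [-0.6, 0.4, -0.1]
width: 0.0
```

Call:
step_arm(
  increments=[
    {"grip": 0, "delta_pos": [0.013, 0.03, 0], "twist": 0},
    {"grip": 0, "delta_pos": [0, 0, -0.035], "twist": 0},
    {"grip": 0, "delta_pos": [0, 0, -0.035], "twist": 0},
    {"grip": 0, "delta_pos": [0, 0, -0.035], "twist": 0},
    {"grip": 0, "delta_pos": [0, 0, -0.03], "twist": 0},
    {"grip": 0, "delta_pos": [0, 0, -0.012], "twist": 0},
    {"grip": 0, "delta_pos": [0, 0, -0.006], "twist": 0},
    {"grip": 0, "delta_pos": [0, 0, -0.006], "twist": 0},
    {"grip": 0, "delta_pos": [0, 0, -0.005], "twist": 0},
    {"grip": 0, "delta_pos": [0, 0, -0.003], "twist": 0},
  ],
)

```text
clock: 2.6
position: [0.4943, 0.2068, 0.0651]
ee_rot: [0.003, 0.707, 0.003, -0.707]
contact_force: [-6.7, -1.5, 24.0]
width: -0.0
```

Call:
step_arm(
  increments=[
    {"grip": 0, "delta_pos": [0, 0, 0.001], "twist": 0},
    {"grip": 0, "delta_pos": [0, 0, 0], "twist": 0},
    {"grip": 0, "delta_pos": [0, 0, 0], "twist": 0},
    {"grip": 0, "delta_pos": [0, 0, 0], "twist": 0},
    {"grip": 0, "delta_pos": [0, 0, 0], "twist": 0},
    {"grip": 0, "delta_pos": [0, 0, 0], "twist": 0},
    {"grip": 0, "delta_pos": [0, 0, 0], "twist": 0},
    {"grip": 0, "delta_pos": [0, 0, 0], "twist": 0},
    {"grip": 0, "delta_pos": [0, 0, 0], "twist": 0},
    {"grip": 0, "delta_pos": [0, 0, 0], "twist": 0},
  ],
)

```text
clock: 3.43
position: [0.4948, 0.207, 0.0656]
ee_rot: [0.003, 0.708, 0.003, -0.707]
contact_force: [1.0, 0.5, 3.6]
width: 0.0003
```

Call:
step_arm(
  increments=[
    {"grip": 0, "delta_pos": [0, 0, 0], "twist": 0},
    {"grip": 0, "delta_pos": [0, 0, 0.01], "twist": 0},
    {"grip": 0, "delta_pos": [0, 0, 0.035], "twist": 0},
    {"grip": 0, "delta_pos": [0, 0, 0.035], "twist": 0},
    {"grip": 0, "delta_pos": [0, 0, 0.035], "twist": 0},
    {"grip": 0, "delta_pos": [-0.03, 0, 0.02], "twist": 0},
    {"grip": 0, "delta_pos": [-0.04, 0, 0], "twist": 0},
    {"grip": 0, "delta_pos": [-0.04, 0, 0], "twist": 0},
    {"grip": 0, "delta_pos": [-0.02, 0, 0], "twist": 0},
    {"grip": 0, "delta_pos": [0, 0, 0], "twist": 0},
  ],
)

```text
clock: 4.27
position: [0.3583, 0.2061, 0.2003]
ee_rot: [-0.004, -0.705, -0.004, 0.709]
contact_force: [-0.2, -0.2, -0.7]
width: -0.0002
```

```bash
cat > look.py <<'E'
from h import *; import sys
k=sys.argv[1]; snap('top','t%s.png'%k); snap('side','s%s.png'%k)
a=cv2.imread('pics/t%s.png'%k)[180:255,215:375]; b=cv2.imread('pics/s%s.png'%k)[190:290,270:380]
o=np.zeros((600,800,3),np.uint8); o[:234,:500]=cv2.resize(a,(500,234),interpolation=cv2.INTER_CUBIC); o[238:598,:396]=cv2.resize(b,(396,360),interpolation=cv2.INTER_CUBIC)
b0=cv2.imread('pics/side0.png')[190:290,270:380]; o[238:598,400:796]=cv2.resize(b0,(396,360),interpolation=cv2.INTER_CUBIC)
cv2.imwrite('pics/l%s.png'%k,o)
E
python3 look.py 1
```

```text
(no output)
```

View pics/l1.png

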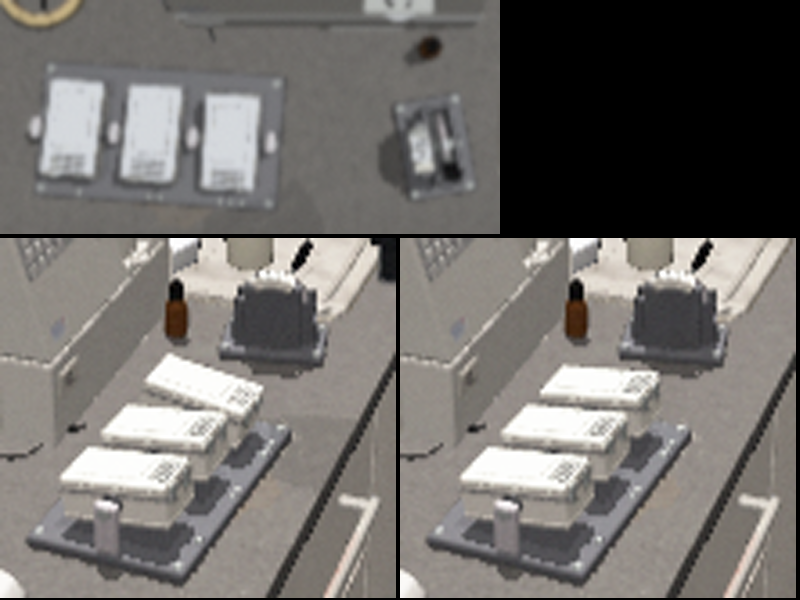

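Side view: case 3, the farthest and the right-hand one, stays dipped 0.8 s after release with the front edge down at about (245,400). Cases 1 and 2 look unchanged against the start picture. I'll move to the near side of the lever, which also gives case 3 time for a second check.

Call:
step_arm(
  increments=[
    {"grip": 0, "delta_pos": [0.0137, -0.0325, 0], "twist": 5},
    {"grip": 0, "delta_pos": [0.0137, -0.0325, 0], "twist": 5},
    {"grip": 0, "delta_pos": [0.0137, -0.0325, 0], "twist": 0},
    {"grip": 0, "delta_pos": [0.0137, -0.0325, 0], "twist": 0},
    {"grip": 0, "delta_pos": [0.0137, -0.0325, 0], "twist": 0},
    {"grip": 0, "delta_pos": [0.0137, -0.0325, 0], "twist": 0},
    {"grip": 0, "delta_pos": [0.0137, -0.0325, 0], "twist": 0},
    {"grip": 0, "delta_pos": [0, 0, -0.03], "twist": 0},
    {"grip": 0, "delta_pos": [0, 0, -0.03], "twist": 0},
    {"grip": 0, "delta_pos": [0, 0, 0], "twist": 0},
  ],
)

```text
clock: 5.2
position: [0.4576, -0.0215, 0.1356]
ee_rot: [-0.063, -0.701, -0.065, 0.708]
contact_force: [-1.0, -0.4, 0.0]
width: -0.0005
```

Run:
```python
from h import *
print(manip.get_state()['position'])
p=cv2.imread('pics/s1.png').astype(int); snap('side','s2.png'); q=cv2.imread('pics/s2.png').astype(int)
print('case region change since last look', abs(p-q)[215:265,280:350].mean(), abs(p-cv2.imread('pics/side0.png'))[215:265,280:350].mean())
```

```text
[ 0.45761151 -0.02151142  0.1356001 ]
case region change since last look 1.7464761904761905 7.141047619047619
```

Call:
step_arm(
  increments=[
    {"grip": 0, "delta_pos": [0, 0, -0.02], "twist": 0},
    {"grip": 0, "delta_pos": [0, 0, -0.009], "twist": 0},
    {"grip": 0, "delta_pos": [0, 0, 0], "twist": 0},
    {"grip": 0, "delta_pos": [0.0099, 0.0017, 0], "twist": 0},
    {"grip": 0, "delta_pos": [0.0099, 0.0017, 0], "twist": 0},
    {"grip": 0, "delta_pos": [0.0049, 0.0009, 0], "twist": 0},
    {"grip": 0, "delta_pos": [0.0049, 0.0009, 0], "twist": 0},
    {"grip": 0, "delta_pos": [0.0049, 0.0009, 0], "twist": 0},
    {"grip": 0, "delta_pos": [0, 0, 0], "twist": 0},
  ],
)

```text
clock: 6.0
position: [0.4971, -0.0144, 0.1118]
ee_rot: [0.065, 0.705, 0.065, -0.703]
contact_force: [1.1, -0.5, -0.3]
width: -0.0
```

Call:
step_arm(
  increments=[
    {"grip": 0, "delta_pos": [0.0049, 0.0009, 0], "twist": 0},
    {"grip": 0, "delta_pos": [0.0049, 0.0009, 0], "twist": 0},
    {"grip": 0, "delta_pos": [0.0049, 0.0009, 0], "twist": 0},
    {"grip": 0, "delta_pos": [0.0049, 0.0009, 0], "twist": 0},
    {"grip": 0, "delta_pos": [0.0049, 0.0009, 0], "twist": 0},
    {"grip": 0, "delta_pos": [0.0049, 0.0009, 0], "twist": 0},
    {"grip": 0, "delta_pos": [0.0049, 0.0009, 0], "twist": 0},
    {"grip": 0, "delta_pos": [0, 0, 0], "twist": 0},
  ],
)

```text
clock: 6.67
position: [0.5305, -0.0082, 0.1112]
ee_rot: [0.065, 0.705, 0.065, -0.704]
contact_force: [0.4, 0.7, -0.8]
width: 0.0001
```

```bash
cat > look2.py <<'E'
from h import *; import sys
k=sys.argv[1]; snap('top','t%s.png'%k); snap('side','s%s.png'%k)
a=cv2.imread('pics/t%s.png'%k)[200:250,320:390]; b=cv2.imread('pics/s%s.png'%k)[175:285,275:385]
o=np.zeros((500,800,3),np.uint8); o[:250,:350]=cv2.resize(a,(350,250),interpolation=cv2.INTER_CUBIC); o[:440,354:794]=cv2.resize(b,(440,440),interpolation=cv2.INTER_CUBIC)
cv2.imwrite('pics/l%s.png'%k,o); print(manip.get_state()['position'])
E
python3 look2.py 3
```

```text
[ 0.53016923 -0.00812916  0.11136443]
```

View pics/l3.png

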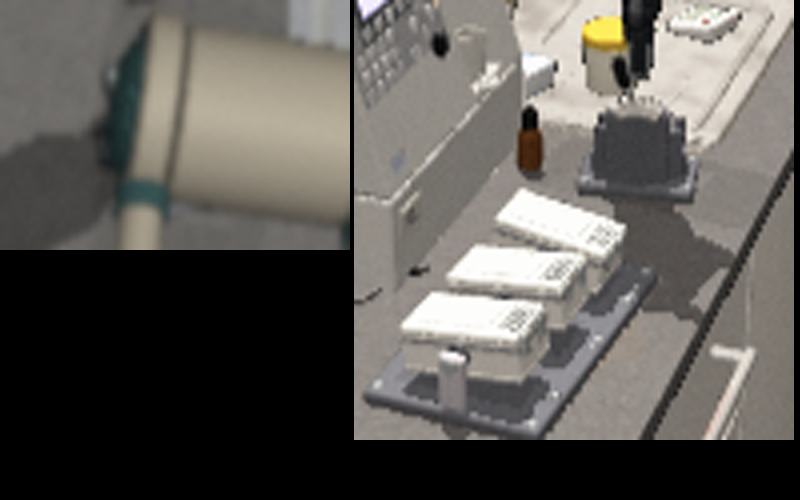

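The side crop shows case 3 still dipped. The black paddle is at about (622,70), leaning away with the fingers behind it, so it's in notch 2 or 3. I'll push 8 mm further, which is still within the notch 3 position, and back off to check.

Call:
step_arm(
  increments=[
    {"grip": 0, "delta_pos": [0.003, 0.0005, 0], "twist": 0},
    {"grip": 0, "delta_pos": [0.003, 0.0005, 0], "twist": 0},
    {"grip": 0, "delta_pos": [0.002, 0.0004, 0], "twist": 0},
    {"grip": 0, "delta_pos": [0, 0, 0], "twist": 0},
    {"grip": 0, "delta_pos": [0, 0, 0], "twist": 0},
  ],
)

```text
clock: 7.18
position: [0.5372, -0.0068, 0.1113]
ee_rot: [0.065, 0.704, 0.065, -0.704]
contact_force: [-0.0, -0.1, -0.7]
width: 0.0003
```

Call:
step_arm(
  increments=[
    {"grip": 0, "delta_pos": [-0.02, -0.0035, 0], "twist": 0},
    {"grip": 0, "delta_pos": [-0.035, -0.006, 0], "twist": 0},
    {"grip": 0, "delta_pos": [-0.035, -0.006, 0.02], "twist": 0},
    {"grip": 0, "delta_pos": [-0.03, -0.03, 0.02], "twist": 0},
    {"grip": 0, "delta_pos": [-0.02, -0.035, 0], "twist": 0},
    {"grip": 0, "delta_pos": [-0.02, -0.035, 0], "twist": 0},
    {"grip": 0, "delta_pos": [-0.02, -0.035, 0], "twist": 0},
    {"grip": 0, "delta_pos": [0, -0.035, 0], "twist": 0},
    {"grip": 0, "delta_pos": [0, -0.035, 0], "twist": 0},
    {"grip": 0, "delta_pos": [0, 0, 0], "twist": 0},
  ],
)

```text
clock: 8.02
position: [0.3613, -0.2307, 0.15]
ee_rot: [0.066, 0.705, 0.061, -0.703]
contact_force: [0.8, -0.1, -0.3]
width: 0.0
```

```bash
python3 look2.py 4
python3 - <<'E'
from poses import *
c,sn=np.cos(m[2]),np.sin(m[2])
for n in range(4):
    f=.3*n-.45; Q=[(m[0]+c*r*np.sin(f),m[1]+sn*r*np.sin(f),.055+r*np.cos(f)) for r in(.045,.06,.075)]
    print(n,'top',px('top',Q).tolist(),'side',px('side',Q).tolist())
E
```

```text
[ 0.36003529 -0.22502306  0.14908844]
stand [ 0.5399  0.2948 -0.0594] [-0.36 -0.79  0.09 -0.41  0.73  0.65 -0.46  0.52]
marker [ 0.5284 -0.0083  0.1748] [-0.22 -0.36  0.01 -0.47  0.69  0.43 -0.48  0.38]
0 top [[356.9, 232.5], [357.7, 234.6], [358.4, 236.7]] side [[352.0, 198.2], [353.8, 195.1], [355.7, 191.9]]
1 top [[356.3, 228.6], [356.9, 229.3], [357.4, 230.0]] side [[348.6, 197.0], [349.3, 193.5], [350.0, 189.9]]
2 top [[355.6, 224.4], [355.9, 223.7], [356.2, 222.9]] side [[345.0, 196.7], [344.5, 193.1], [344.1, 189.5]]
3 top [[354.7, 220.5], [354.8, 218.4], [354.8, 216.2]] side [[341.6, 197.5], [340.0, 194.1], [338.3, 190.7]]
```

View pics/l4.png

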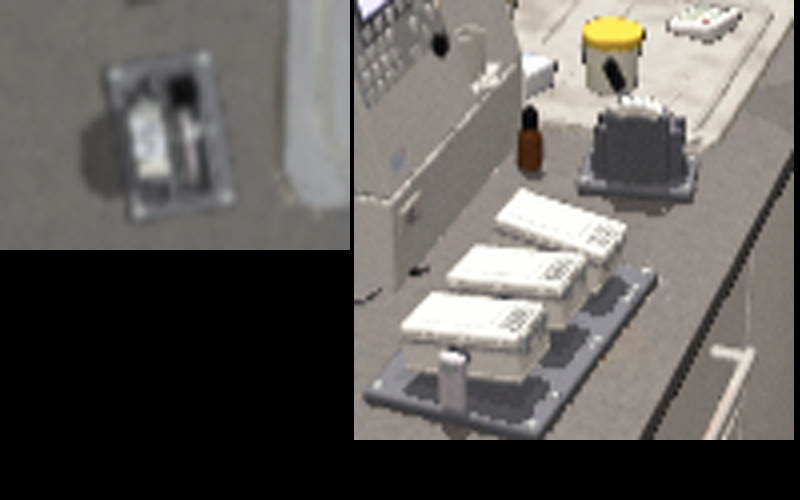

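The paddle tip in the side view is at pixel (338,190.5), against (338.3,190.7) predicted for notch 3. In the top view it's at (356,218), where notch 3 predicts (355,218). Case 3 is dipped, cases 1 and 2 are back, and the arm is clear.

```bash
python3 -c "
from rig import manip
print(manip.sign_off(), manip.get_state()['clock'])"
```

```text
the job is handed in; nothing more can be done
the job is handed in; nothing more can be done
```

The ball is in case 3 (the right-hand case). I left that case dipped, set the marker lever to notch 3, and handed the job in at about 8 s of the 67 s allowed.

- **Finding the ball:** I pressed case 3 first, for about a second, and it stayed dipped after release in every later picture, up to about 4 s. I never pressed cases 1 and 2, because the first one tried had the ball. Both looked back up in every picture.
- **Lever:** I pushed it with closed fingers until it sat in notch 3. I read the notch from pictures, not by feeling each click, because the force reading was near zero during the push. With the arm withdrawn, the paddle tip was within about 0.3 pixel of the notch 3 prediction in the side view and 2 pixels in the top view; neighbouring notches are about 6 pixels away.
- **Surroundings:** The arm was clear of the stand and the marker at hand-in, and I saw no bystander moved in the pictures. The stapler was outside the last crops, so I did not check it again, but the arm did not go near it.
- **Disagreement:** The fingers landed about 6 mm to the right of case 3's press spot, still well on the case. The force peaked at 24 N as it reached the stop, and I eased it to about 4 N for the hold.

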